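# Release a locked instrument tray and stack it

## Task

The instrument tray is locked in the white docking station by a bolt pin: push the pin's lever back until the pin is drawn right out of the tray's lug, then tip the lever over into the side notch so that the pin is parked there. Then lift the tray out by its bridge handle and set it down, without dropping it, on the blue stacking tray, fully down between all four corner guides. Leave the blue tray and everything else where they stand.

Things in the scene. Friction and masses are not known exactly. Their poses are not given: they have to be found in the camera images.
- dock: White docking station fixed to the table, yaw varies: plate x -140..85, y -105..65 mm in its frame, 8 mm thick. Origin on the table under the tray seat's centre, z up. Low navy curbs (8 mm high) round the seat. Along its -y side lies a bolt: 10 mm steel pin, axis parallel to x at y -75, z 40 mm, through two cheeks (x -34..-16 and 16..34, y -92..-58, top z 62 mm) and the tray's lug between them.
- notch (a point): Middle of the side notch, on the pin axis at dock x -101, y -75, z 40 mm; axes as the dock's. The bolt housing (dock x -124..-34, y -92..-58, top z 62 mm) has a lengthwise slot 16 mm wide for the lever; the notch is a gap in its outer (-y) navy rail, x -112..-90 mm, with a small navy block beside it.
- pin (a joint): Travel of the pin, m: 0 = fully home, nose in the far cheek; grows as it is drawn along the dock's -x; 0.055 = end stop, pin clear of the lug, lever opposite the notch (it can enter the notch from 0.047 on). No spring: about 2 N of friction, stays where left. Starts at 0 to 0.008.
- pin_lever (a joint): Angle of the lever about the pin axis, rad: 0 = upright, 1.25 = tipped over to the dock's -y side, lying in the notch. The slot stops it at about 0.15 except at the notch. Friction keeps it upright; past about 0.5 it falls over by its own weight.
- knob (a point): Centre of the black ball (24 mm across) on top of the bolt's black lever (stem 10 mm thick), 62 mm from the pin axis. Lever upright: 102 mm above the table, at dock x = -48 mm minus the travel, y = -75 mm. It swings to the dock's -y when tipped; about 60 mm above the table when parked.
- tray: Open aluminium instrument tray, 140 (x) x 100 (y) x 45 mm high, 0.26 to 0.49 kg, on the dock's plate, axes as the dock's. Origin: centre of its underside, 8 mm above the table at the start. Mid of its -y side a lug (8 mm thick in x, out to y -92, z 12..50 mm) with a 16 mm hole is held by the pin. Instruments inside are fixed to it.
- handle (a point): Middle of the tray's navy bridge handle: a bar along the tray's x, 106 mm long, 14 mm wide, from 74 to 88 mm above the tray's underside (this point at 81 mm, right above its origin), on two legs at x +-49 mm; axes as the tray's.
- lower_tray: Blue plastic tray standing loose on the table, 0.7 kg, 156 (x) x 116 (y) mm, rim 45 mm high. Origin: centre of its underside. Corner guides rise to about 65 mm, 146 x 106 mm apart inside, with tops flared by a further 4 mm or so each side; the other tray drops in between, either way round, with 3 mm play, onto corner ledges 45 mm above the table.
- seat (a point): Centre of the tray seat, on the dock's plate, 8 mm above the table; the tray's origin is here at the start, within 2 mm. Axes as the dock's.
- bottle: Bystander: white bottle with a blue cap, 64 mm across, 140 mm tall; origin at the centre of its underside.
- vial: Bystander: small amber bottle, 44 mm across, 90 mm tall; origin at the centre of its underside.
- syringe: Bystander: large clear syringe lying flat, about 152 mm long, 24 mm high; origin about mid-length, x along it.
- case: Bystander: closed grey instrument case, 115 (x) x 42 x 28 mm, lying between the dock and the lower tray; origin at the centre of its underside.
There are look-alikes about, which are no part of the job. What is shaped like the lower_tray but green or turquoise is not meant.

How it is judged:
On the way, in this order (a step that is already met when the one before it is completed fails the run):
1. the pin is drawn out and its lever lies in the side notch, with the tray still in the dock (value of joint pin above 0.044 m and value of joint pin_lever above 0.9 rad and distance between tray and seat below 0.02 m), for 0.2 s.
2. the tray is lifted clear of the dock with the pin left parked (value of joint pin above 0.044 m and value of joint pin_lever above 0.9 rad and z of tray in the frame of dock above 0.04 m), for 0.1 s.
At the end, for the whole second after the job is handed in: Pin drawn over 44 mm, lever tipped over 0.9 rad in the notch. Tray at rest, released, level (0.06 rad), its underside 42 to 48.5 mm above the lower tray's, centres within 6.5 mm, aligned within 0.1 rad either way round. Lower tray upright (0.04 rad), within 30 mm of its start (value of joint pin above 0.044 m and value of joint pin_lever above 0.9 rad and horizontal distance between tray and lower_tray below 0.0065 m and z of tray in the frame of lower_tray between 0.042 and 0.0485 m and angle between the x axis of tray and the x axis of lower_tray, either way round below 0.1 rad and angle between tray's own z axis and vertical below 0.06 rad and angle between lower_tray's own z axis and vertical below 0.04 rad and distance of lower_tray from where it was at the start of the episode below 0.03 m and linear speed of tray below 0.02 m/s and contact force between tray and the fingers below 0.1 N); the robot touches nothing.
It fails at once if the tray is dropped (falls untouched faster than 0.5 m/s) (linear speed of tray above 0.5 m/s and contact force between tray and the fingers below 0.05 N).
It fails at once if the lower tray is pushed more than 40 mm (distance of lower_tray from where it was at the start of the episode above 0.04 m).
It fails at once if a bystander is moved more than 30 mm (distance of any of bottle, vial, syringe, case from where it was at the start of the episode above 0.03 m).
It also fails if it takes over 58 s, if anything falls off the work surface, if the arm or the gripper's body presses on something with over 40 N, if the wrist force passes 120 N, or if a joint passes its speed limit or range.

## Robot

A 7-joint arm with a two-finger parallel gripper is mounted at the origin on the work surface. World frame = base frame: x ahead of the robot, y to its left, z up, the work surface at z = 0. Lengths are in m, angles in rad, forces in N, time in s.
With the tool pointing down it reaches from about 0.35 to 0.9 m from the base axis. Payload 7.2 kg.
Tool frame: the origin (TCP) lies at the very end of the fingers, on their centre line; the grasp point (between the pads) lies 19 mm behind it (robot.grasp_offset is the distance from the TCP to the grasp point, in m); z points along the fingers, y is the line along which they close (so a half turn about z gives the same grasp; the last joint's range is limited). The gripper opens to 85 mm and grips with 20 to 120 N. Pads are 22 mm wide; open, the fingers measure 114 mm over their backs; the gripper's body (76 mm by 85 mm) begins 54 mm behind the grasp point. The pads swing forward as they close: fully open they stand 13 mm farther back than shut.
Start: joints at [1.228, 0.411, -0.013, 1.596, 0.006, 1.134, -0.082], TCP at [0.17, -0.602, 0.204] pointing down, gripper open.
Joint ranges: [-2.95, 2.95], [-0.29, 1.99], [-1.47, 1.44], [0.14, 2.54], [-1.03, 4.17], [0.13, 1.85], [-2.86, 2.86]. Speed limits (rad/s): [2.39, 2.39, 3.01, 3.01, 3.14, 3.14, 3.14].

## Interface

Orientations are given as a rotation vector (axis times angle).
In Python, from rig import robot gives the robot as it stands.
- The arm moves only by the tool servo_tool, never from a script. Its argument "commands" is a list that holds one entry, the list of rows, each a list of 7 numbers: the shift along the tool's x, y, z in m, then the turn, a rotation vector about the tool's x, y, z in degrees, then the finger opening in m, from 0 to 0.0854. A call has exactly 8 rows; each row shifts and turns the commanded pose from where the row before left it, along the tool's axes as they then stand; what a row does not reach is not made up. A row lasts 1/8 s, in which the tool goes at most 62.5 mm and 10.7 degrees, less where a joint would pass 70% of its speed; a pose out of reach is approached as far as the arm can. A call is refused whole if a number of a shift passes 0.0625 or a number of a turn 10.7, either way. A call with a gripper value outside its range is refused whole. The fingers move at their own pace and stop on an object; "force" is the grip in N (left out, the last holds). Time passes only in rows, so rows that do not move let the fingers close, or fill a call up. It gives the time, the measured TCP pose, the force, the opening and the grip force at its end, in the units of the state.
- robot.sense(): the state, without advancing time (a new reading comes with each control period).
- robot.get_image(name): name is "scene" or "top" or "wrist"; returns a dict with "img" (480x640x3 uint8, red, green, blue), "mtx" (3x3 intrinsics, pixels), "k1" (the pictures are not rectified: a ray, as slopes to the right and down, at radius r is drawn at 1 + k1 r^2 times it, then the intrinsics apply), "R" (3x3) and "t" (3): a world point X has camera coordinates R X + t; the wrist camera has in their place "T_tool_cam" (4x4, takes a point from camera to tool coordinates, whose origin is the TCP and whose axes are the flange's). Camera axes: x right, y down, z forward; pixel columns grow to the right and rows downward; lengths in m; the calibration is good to about 2 mm. A picture is of the moment at which its call begins: read the wrist's pose just before it. There is no depth.
- robot.hand_in(): hands the job in; it is judged then, once.
The state is a dict: "time": time; "q": joint angles; "dq": joint speeds; "joint_torque": joint torques, N m; "position": TCP position; "tcp_rot": TCP orientation; "wrist_force": force on the tool from outside, world axes, zero at the start; "wrist_torque": the same for the moment, N m; "opening": finger opening in m; "gripper_force": force on a finger pad.
Only numpy, scipy, OpenCV 4.12 (cv2) and the standard library are available. Lean on these libraries where they do the work, as an engineer would, in place of code of your own. Each camera call takes 0.05 s, during which the arm holds its last target. There are 200 camera calls.

## Working session

There is one attempt and no reset: what is moved stays moved. The work goes in short steps, Python scripts to look and compute and a tool call to move; the robot and the scene stay as the last step left them, time stands still between calls to the robot, and variables do not carry over. Pictures are saved under pics/ and viewed, at most 12 in all, crops included, and the job is handed in when it is done.

Besides the shell and the picture viewer there is one more tool, called after "Call:" in YAML: its name, and indented under it one key for each argument. servo_tool: Moves the arm, as the interface text tells. Its arguments: {"type":"object","properties":{"commands":{"type":"array","items":{"type":"array","items":{"type":"array","items":{"type":"number"}}}},"force":{"type":"number"}},"required":["commands"]}

```bash
mkdir -p pics; ls; python3 - <<'E'
from rig import robot
import cv2,numpy as np
for n in("scene","top"):
    d=robot.get_image(n); cv2.imwrite(f"pics/{n}0.png",d["img"][:,:,::-1])
    print(n,d["mtx"].tolist(),d["k1"],d["R"].tolist(),d["t"])
s=robot.sense();print(s["position"],s["tcp_rot"],s["time"],s["opening"])
E
```

```text
pics
scene [[530.1256144105658, 0.0, 316.5691295604233], [0.0, 530.1256144105658, 241.9282049007149], [0.0, 0.0, 1.0]] -0.0074441537401965015 [[-0.21211487362214912, 0.9770589651512, -0.019054107324304126], [0.7513888823723324, 0.1505943237779028, -0.6424454039785276], [-0.6248376011697094, -0.15058927008104725, -0.7660945397931905]] [ 0.14354515 -0.32691434  1.56652736]
top [[625.162628066379, 0.0, 325.0826720961903], [0.0, 625.162628066379, 234.24205378513332], [0.0, 0.0, 1.0]] -0.17049760268705222 [[0.02694976845648454, -0.999522067346416, 0.01514420244478633], [-0.9840152033159156, -0.029193397283289107, -0.1756753403246937], [0.17603349006163221, -0.010167715702499209, -0.9843316656158708]] [-0.07042974  0.52534314  1.14160012]
[ 0.16943577 -0.60109752  0.20302231] [-3.11059066e+00 -4.30120952e-01  4.47556725e-04] 0.1 0.08537905847880882
```

View pics/top0.png

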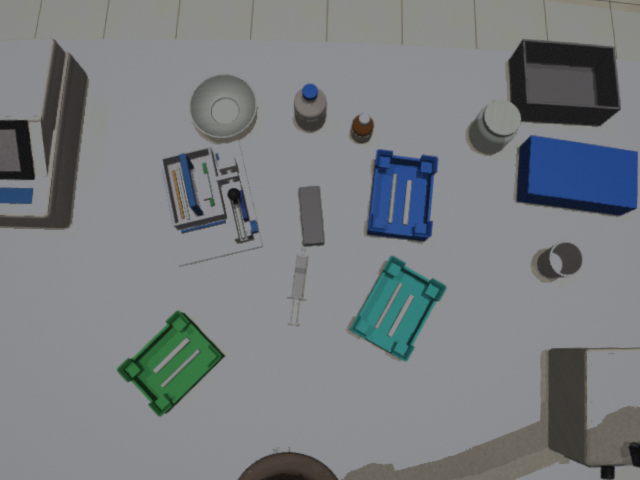

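View pics/scene0.png

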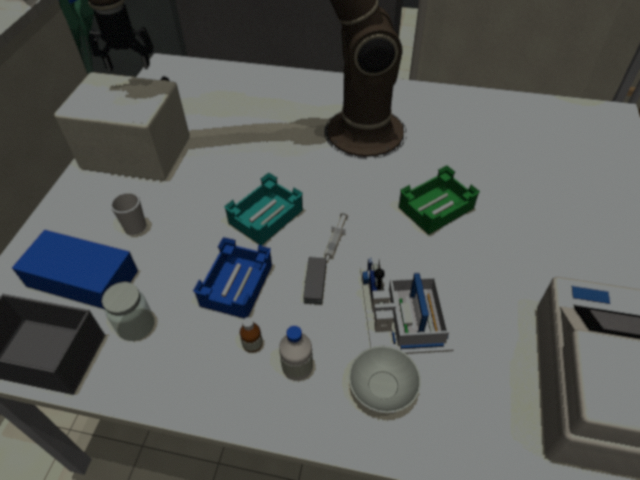

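The top view shows the dock at about (210,205), with the knob near (234,194) and the bolt along its right side. The blue tray is at (403,195), the case at (311,215) and the syringe at (299,285). The scene view agrees, with the knob near (379,270) and the handle near (420,303). I'll enlarge both to get accurate pixels.

```bash
cat > h.py <<'E'
import cv2,numpy as np
from rig import robot
def ray(d,u,v,R=None,t=None):
    K=d["mtx"];xd=np.array([(u-K[0,2])/K[0,0],(v-K[1,2])/K[1,1]]);x=xd.copy()
    for _ in range(20): x=xd/(1+d["k1"]*(x@x))
    R=d["R"] if R is None else R; t=d["t"] if t is None else t
    return -R.T@t, R.T@np.array([x[0],x[1],1])
def onz(d,u,v,z,**k):
    o,r=ray(d,u,v,**k); return o+r*(z-o[2])/r[2]
def proj(d,X,R=None,t=None):
    R=d["R"] if R is None else R; t=d["t"] if t is None else t
    c=R@np.asarray(X)+t; x=c[:2]/c[2]; x=x*(1+d["k1"]*(x@x)); K=d["mtx"]
    return np.array([x[0]*K[0,0]+K[0,2],x[1]*K[1,1]+K[1,2]])
def tri(rays):
    A=np.zeros((3,3));b=np.zeros(3)
    for o,r in rays:
        r=r/np.linalg.norm(r);P=np.eye(3)-np.outer(r,r);A+=P;b+=P@o
    return np.linalg.solve(A,b)
E
python3 - <<'E'
from h import *
def crop(n,x,y,w,h,s):
    im=cv2.imread(f"pics/{n}0.png")[y:y+h,x:x+w]
    im=np.clip(im*1.8,0,255).astype(np.uint8)
    return cv2.resize(im,None,fx=s,fy=s,interpolation=cv2.INTER_CUBIC)
a=crop("top",155,140,120,130,4.6);b=crop("scene",350,250,120,130,4.6)[:598]
a=cv2.resize(a,(400,433));b=cv2.resize(b,(400,433))
cv2.imwrite("pics/c.png",np.hstack([a,b]))
E
```

```text
(no output)
```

View pics/c.png

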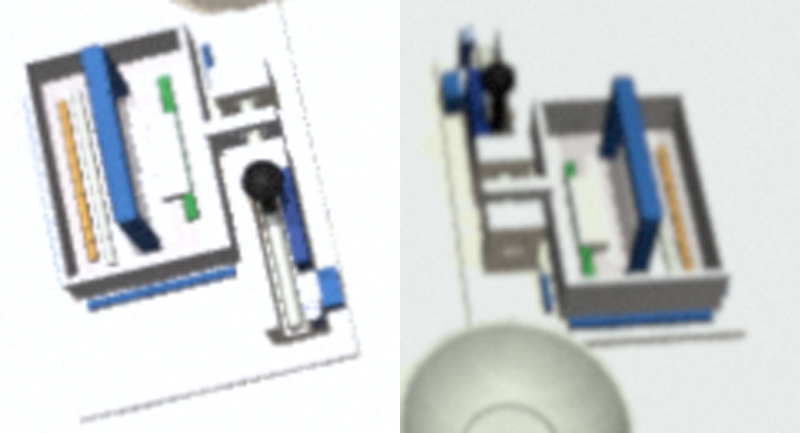

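The crop shows the knob at top (233.6,194.0) and scene (379.1,273.4), plus the handle bar ends, tray rim corners and plate corners. I'll turn these into positions.

```bash
python3 - <<'E'
from h import *
T=robot.get_image("top");S=robot.get_image("scene")
k=3.3333
ct=lambda x,y:(155+x/k,140+y/k); cs=lambda x,y:(350+(x-400)/k,250+y/k)
np.set_printoptions(precision=4,suppress=True)
print("knob tri",tri([ray(T,*ct(262,180)),ray(S,*cs(497,78))]),"top@.102",onz(T,*ct(262,180),.102))
for nm,d,c,p in(("T",T,ct,[(93,47),(128,218)]),("S",S,cs,[(648,216),(622,80)])):
    a,b=[onz(d,*c(*q),.096) for q in p];v=a-b
    print("handle",nm,a,b,(a+b)/2,np.linalg.norm(v),np.arctan2(v[1],v[0]))
q=[onz(T,*ct(*p),.053) for p in[(27,63),(185,27),(238,262),(70,290)]]
print("rim",np.array(q),np.mean(q,0),[np.linalg.norm(q[i]-q[i-1]) for i in range(4)])
a,b=[onz(T,*ct(*p),.008) for p in[(357,355),(80,420)]];v=b-a
print("plate",a,b,np.linalg.norm(v),np.arctan2(v[1],v[0])-np.pi/2)
th=np.arctan2(v[1],v[0])-np.pi/2
ims={}
for nm,d,box in(("T",T,(355,140,450,250)),("S",S,(190,235,275,320))):
    hsv=cv2.cvtColor(d["img"],cv2.COLOR_RGB2HSV);m=cv2.inRange(hsv,(105,120,40),(130,255,255))
    x0,y0,x1,y1=box;z=np.zeros_like(m);z[y0:y1,x0:x1]=m[y0:y1,x0:x1]
    cn=max(cv2.findContours(z,cv2.RETR_EXTERNAL,cv2.CHAIN_APPROX_NONE)[0],key=cv2.contourArea)
    print(nm,"blue",cv2.contourArea(cn),cv2.boundingRect(cn),"med hsv",np.median(hsv[z>0],0))
    im=np.clip(d["img"][y0:y1,x0:x1,::-1]*2.,0,255).astype(np.uint8);ims[nm]=cv2.resize(im,(400,int(400*(y1-y0)/(x1-x0))),interpolation=cv2.INTER_CUBIC)
    ims[nm]=cv2.copyMakeBorder(ims[nm],0,470-ims[nm].shape[0],0,0,0)
    print(400/(x1-x0))
cv2.imwrite("pics/b.png",np.hstack([ims["T"],ims["S"]]))
E
```

```text
knob tri [0.5871 0.1154 0.1028] top@.102 [0.5874 0.1151 0.102 ]
handle T [0.6635 0.2164 0.096 ] [0.5652 0.1894 0.096 ] [0.6144 0.2029 0.096 ] 0.10189913592794092 0.2679941937523614
handle S [0.6649 0.2169 0.096 ] [0.5679 0.1925 0.096 ] [0.6164 0.2047 0.096 ] 0.1000371516674841 0.24653759144473486
rim [[0.6662 0.265  0.053 ]
 [0.6902 0.1727 0.053 ]
 [0.5507 0.1332 0.053 ]
 [0.5317 0.2292 0.053 ]] [0.6097 0.2    0.053 ] [np.float64(0.13917704948379225), np.float64(0.09530723166881544), np.float64(0.14494519201089914), np.float64(0.09790477944345201)]
plate [0.5061 0.0667 0.008 ] [0.4624 0.2285 0.008 ] 0.1675832780602855 0.26346916857605795
T blue 4868.5 (368, 150, 70, 91) med hsv [110. 177. 137.]
4.2105263157894735
S blue 3430.5 (194, 238, 76, 79) med hsv [109. 204.  88.]
4.705882352941177
```

View pics/b.png

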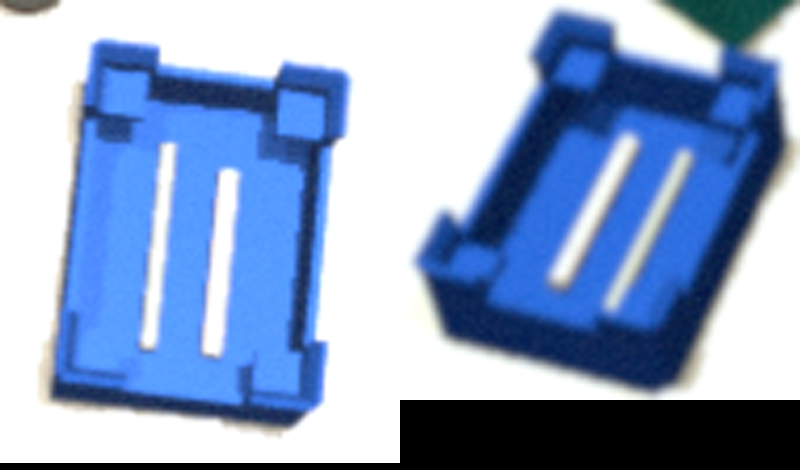

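The blue tray's corner guides are visible, each in at least one view. The knob triangulates to z 0.103 against 0.102 expected. The yaw is about 0.263 and the handle is near (0.615,0.204). Next I'll plan a hover over the blue tray so I can look with the wrist camera on the way.

```bash
cat >> h.py <<'E'
from scipy.spatial.transform import Rotation as Ro
np.set_printoptions(precision=4,suppress=True)
def wcam():
    s=robot.sense();d=robot.get_image("wrist")
    W=np.eye(4);W[:3,:3]=Ro.from_rotvec(s["tcp_rot"]).as_matrix();W[:3,3]=s["position"]
    M=np.linalg.inv(W@d["T_tool_cam"]); d["R"]=M[:3,:3];d["t"]=M[:3,3];return d
def delta(target,yaw=None):
    "tool-axes shift from here to target (world) and the turn about tool z to have tool x at yaw"
    s=robot.sense();R=Ro.from_rotvec(s["tcp_rot"]).as_matrix()
    y=np.arctan2(R[1,0],R[0,0]);print("pos",s["position"],"yaw",y,"tilt",R[:,2],"t",s["time"])
    print("shift",R.T@(np.array(target)-s["position"]),"turn deg",None if yaw is None else -np.degrees((yaw-y+np.pi)%(2*np.pi)-np.pi))
E
python3 - <<'E'
from h import *
d=robot.get_image("wrist");print(d["mtx"],d["k1"],d["T_tool_cam"])
T=robot.get_image("top");c=onz(T,403,196,.045);print("blue",c)
k=4.2105;k2=4.70588
for p in[(95,40),(350,70),(325,345)]:print(onz(T,355+p[0]/k,140+p[1]/k,.065))
print("bottle",onz(T,310,92,.14),"vial",onz(T,363,118,.09),"case",onz(T,311,215,.028),"syr",onz(T,299,285,.02))
delta([c[0],c[1],.33],0)
E
```

```text
[[354.2263   0.     317.9748]
 [  0.     354.2263 230.4114]
 [  0.       0.       1.    ]] -0.019366453146812332 [[ 0.0005 -0.9606 -0.2781  0.0699]
 [ 1.      0.0006 -0.0001 -0.0001]
 [ 0.0002 -0.2781  0.9606 -0.1696]
 [ 0.      0.      0.      1.    ]]
blue [ 0.6071 -0.2043  0.045 ]
[ 0.693  -0.1521  0.065 ]
[ 0.683  -0.2701  0.065 ]
[ 0.5536 -0.2575  0.065 ]
bottle [ 0.7756 -0.0196  0.14  ] vial [ 0.747  -0.1214  0.09  ] case [ 0.5677 -0.0274  0.028 ] syr [ 0.4316 -0.0084  0.02  ]
pos [ 0.1695 -0.6014  0.2035] yaw 0.27480598968028225 tilt [-0.0002  0.0005 -1.    ] t 0.3
shift [ 0.529  -0.2635 -0.1264] turn deg 15.745223393595834
```

Call:
servo_tool:
  commands:
    - [[0.02,-0.008,-0.03,0,0,0,0.05],[0.045,-0.018,-0.02,0,0,0,0.05],[0.045,-0.018,-0.02,0,0,0,0.05],[0.05,-0.02,-0.02,0,0,0,0.05],[0.05,-0.02,-0.02,0,0,0,0.05],[0.05,-0.02,-0.01,0,0,0,0.05],[0.05,-0.02,0,0,0,0,0.05],[0.05,-0.02,0,0,0,0,0.05]]

```text
time: 1.3
position: [0.4782, -0.3642, 0.3241]
tcp_rot: [3.111, 0.43, 0.001]
wrist_force: [0.4, -0.3, -0.6]
opening: 0.0499
gripper_force: 0.0
```

Call:
servo_tool:
  commands:
    - [[0.05,-0.02,0,0,0,0,0.05],[0.05,-0.02,0,0,0,0,0.05],[0.05,-0.02,0,0,0,0,0.05],[0.045,-0.018,0,0,0,0,0.05],[0.03,-0.015,0,0,0,0,0.05],[0.01,-0.005,0,0,0,0,0.05],[0,0,0,0,0,0,0.05],[0,0,0,0,0,0,0.05]]

```text
time: 2.3
position: [0.6755, -0.2093, 0.3241]
tcp_rot: [3.111, 0.426, -0.001]
wrist_force: [-0.0, -0.4, 0.2]
opening: 0.0506
gripper_force: 0.0
```

```bash
python3 - <<'E'
from h import *
delta([.68,-.21,.33])
d=wcam();np.savez("w1.npz",**d)
im=np.clip(d["img"][:,:,::-1]*1.6,0,255).astype(np.uint8);cv2.imwrite("pics/w1.png",im)
print(proj(d,[.623,-.205,.045]))
E
```

```text
pos [ 0.6755 -0.2093  0.3241] yaw 0.27234779543649856 tilt [-0.0002 -0.0013 -1.    ] t 2.3
shift [ 0.0041  0.0019 -0.0059] turn deg None
[303.9069 222.5378]
```

View pics/w1.png

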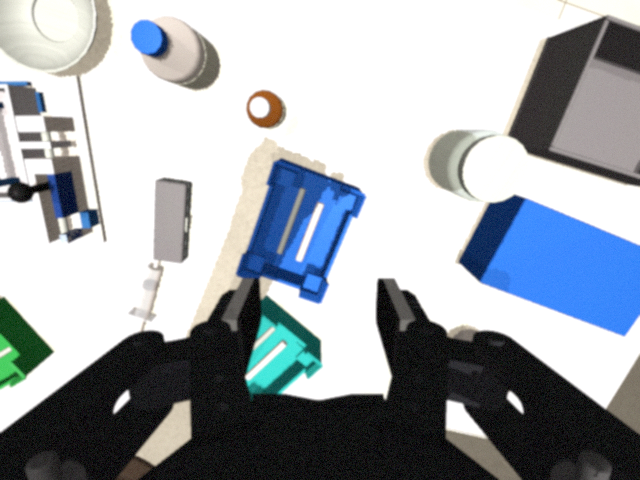

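The wrist view shows the blue tray clear of the fingers at about (303,228), with all four guides visible. It also shows the vial at (265,108), the bottle, the case, and the knob at (21,189). I'll enlarge the tray.

```bash
python3 - <<'E'
from h import *
im=cv2.imread("pics/w1.png")[150:310,230:370]
cv2.imwrite("pics/w1c.png",cv2.resize(im,None,fx=3.75,fy=3.75,interpolation=cv2.INTER_CUBIC))
E
```

```text
(no output)
```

View pics/w1c.png

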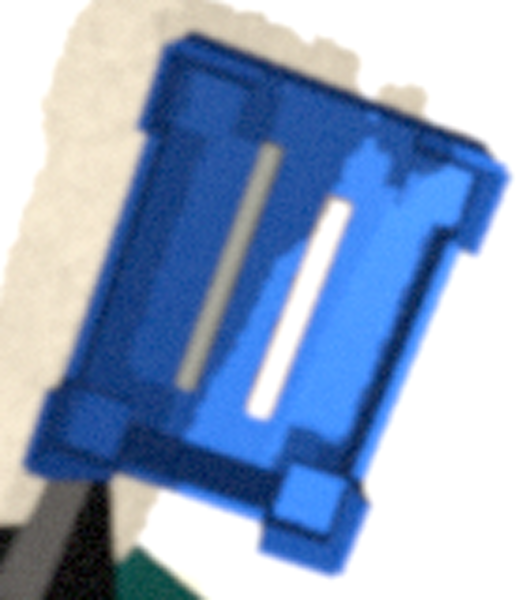

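The crop shows guide outer corners at TL (172,38), TR (508,178), BR (337,574) and BL (25,468). Ledge outer corners are visible at BR (332,528), BL (66,440) and TL (193,65).

```bash
python3 - <<'E'
from h import *
d=dict(np.load("w1.npz"));d["k1"]=float(d["k1"])
f=lambda p,z:onz(d,230+p[0]/3.75,150+p[1]/3.75,z)
g=[f(p,.065) for p in[(172,38),(508,178),(337,574),(25,468)]];g=np.array(g);print(g)
print("diag mids",(g[0]+g[2])/2,(g[1]+g[3])/2,"sides",[np.linalg.norm(g[i]-g[i-1])for i in range(4)])
an=lambda a,b:np.arctan2(*(a-b)[1::-1])
print("yaw long",an(g[0],g[3]),an(g[1],g[2]),"short",an(g[0],g[1])-np.pi/2,an(g[3],g[2])-np.pi/2)
L=np.array([f(p,.045) for p in[(193,65),(332,528),(66,440)]]);print("ledges",L,(L[0]+L[1])/2,np.linalg.norm(L[0]-L[2]),np.linalg.norm(L[1]-L[2]))
for a,b in(((273,145),(185,388)),((340,198),(260,415))):
    A,B=f(a,.008),f(b,.008);print("slat yaw",an(A,B),(A+B)/2,np.linalg.norm(A-B))
D=dict(np.load("w1.npz"))
print("knob top-ray+wrist", tri([ray(d,21,189),ray(robot.get_image("top"),233.6,194)]))
delta([.5873,.1153,.25],.2635-np.pi/2);delta([.5873,.1153,.25],.2635+np.pi/2);print(robot.sense()["q"])
E
```

```text
[[ 0.6937 -0.1522  0.065 ]
 [ 0.6795 -0.2689  0.065 ]
 [ 0.5262 -0.2538  0.065 ]
 [ 0.5363 -0.1379  0.065 ]]
diag mids [ 0.61  -0.203  0.065] [ 0.6079 -0.2034  0.065 ] sides [np.float64(0.158093902958033), np.float64(0.11755301541335707), np.float64(0.15400151829882916), np.float64(0.11642667698252004)]
yaw long -0.09075535126752278 -0.09771173913868769 short -0.12162185362963429 -0.08673361162223348
ledges [[ 0.6847 -0.1593  0.045 ]
 [ 0.5338 -0.2499  0.045 ]
 [ 0.5414 -0.1475  0.045 ]] [ 0.6092 -0.2046  0.045 ] 0.1437056322512365 0.10270875869618462
slat yaw -0.08296493673208692 [ 0.609 -0.188  0.008] 0.10129180222377822
slat yaw -0.07268834284758006 [ 0.6012 -0.218   0.008 ] 0.09167660090106437
knob top-ray+wrist [0.5886 0.116  0.0993]
pos [ 0.6757 -0.2091  0.3243] yaw 0.27234403020374726 tilt [ 0.0003 -0.001  -1.    ] t 2.4
shift [ 0.0021 -0.3362  0.074 ] turn deg 90.50672560456094
pos [ 0.6757 -0.2091  0.3243] yaw 0.27234403020374726 tilt [ 0.0003 -0.001  -1.    ] t 2.4
shift [ 0.0021 -0.3362  0.074 ] turn deg -89.49327439543907
[ 0.3724  0.5131 -0.2405  1.1692  0.1187  1.472  -1.1483]
```

Call:
servo_tool:
  commands:
    - [[0,-0.04,0,0,0,0,0.05],[0,-0.055,0.01,0,0,0,0.05],[0,-0.055,0.015,0,0,0,0.05],[0,-0.055,0.02,0,0,0,0.05],[0.002,-0.055,0.02,0,0,0,0.05],[0,-0.055,0.01,0,0,0,0.05],[0,-0.021,0,0,0,-8,0.05],[0,0,0,0,0,-10.5,0.05]]

```text
time: 3.4
position: [0.5864, 0.1186, 0.2494]
tcp_rot: [-2.998, -0.937, -0.001]
wrist_force: [-0.4, -1.4, 0.1]
opening: 0.0496
gripper_force: 0.0
```

Call:
servo_tool:
  commands:
    - [[0,0,0,0,0,-10.5,0.05],[0,0,0,0,0,-10.5,0.05],[0,0,0,0,0,-10.5,0.05],[0,0,0,0,0,-10.5,0.05],[0,0,0,0,0,-10.5,0.05],[0,0,0,0,0,-10.5,0.05],[0,0,0,0,0,-8,0.05],[0,0,0,0,0,0,0.05]]

```text
time: 4.4
position: [0.5874, 0.1156, 0.249]
tcp_rot: [1.91, 2.494, -0.0]
wrist_force: [0.5, -0.5, -0.8]
opening: 0.05
gripper_force: 0.0
```

```bash
python3 - <<'E'
from h import *
delta([.5873,.1153,.08],.2635+np.pi/2);print(robot.sense()["q"])
d=wcam();np.savez("w2.npz",**d)
im=np.clip(d["img"][:,:,::-1]*1.6,0,255).astype(np.uint8);cv2.imwrite("pics/w2.png",im)
print("knob exp",proj(d,[.5873,.1153,.102]))
E
```

```text
pos [0.5874 0.1156 0.249 ] yaw 1.834307539259539 tilt [ 0.0004 -0.0004 -1.    ] t 4.4
shift [-0.0001 -0.0002  0.169 ] turn deg 0.000642426901931148
[ 0.2073  0.4099 -0.6626  1.57    0.2617  1.2519 -0.2341]
knob exp [318.4814 208.6387]
```

View pics/w2.png

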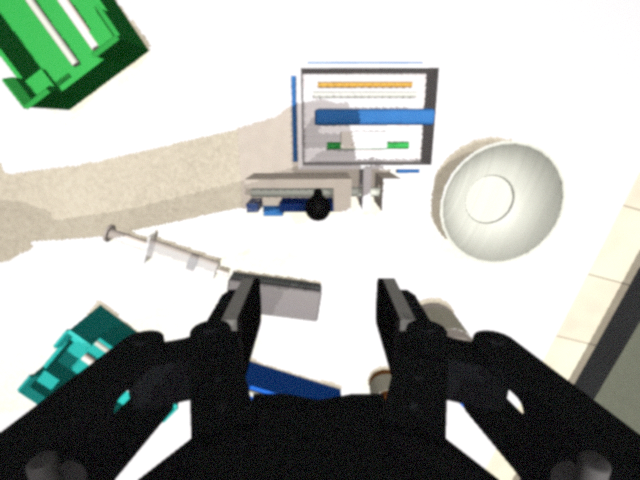

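The wrist view shows the knob at (318,206), within 3 px of the predicted point and between the fingers. The handle bar is at about (375,117). I'll descend and grip the knob.

Call:
servo_tool:
  commands:
    - [[0.001,0,0.045,0,0,0,0.05],[0,0,0.055,0,0,0,0.05],[0,0,0.05,0,0,0,0.05],[0,0,0.02,0,0,0,0.05],[0,0,0,0,0,0,0.05],[0,0,0,0,0,0,0.015],[0,0,0,0,0,0,0.015],[0,0,0,0,0,0,0.015]]
  force: 30

```text
time: 5.45
position: [0.589, 0.1181, 0.082]
tcp_rot: [1.906, 2.493, 0.005]
wrist_force: [-3.3, -2.0, 13.4]
opening: 0.015
gripper_force: 9.8
```

```bash
python3 - <<'E'
from h import *
s=robot.sense();print(s["position"],s["opening"],s["gripper_force"],s["wrist_force"],s["wrist_torque"])
d=dict(np.load("w2.npz"));d["k1"]=float(d["k1"])
a,b=onz(d,435,117,.096),onz(d,316,116.5,.096);print("handle",a,b,(a+b)/2,np.linalg.norm(a-b),np.arctan2(*(a-b)[1::-1]))
E
```

```text
[0.589  0.1181 0.082 ] 0.015000672881463232 9.80641856789589 [-3.3126 -1.9528 13.4226] [-0.3595  0.6305 -0.0106]
handle [0.6643 0.2194 0.096 ] [0.5642 0.1925 0.096 ] [0.6142 0.206  0.096 ] 0.10366583377198933 0.2619762787006649
```

The fingers closed to 15 mm with an upward force of 13 N, so the pads are squeezing the top of the ball. I'll open, go 12 mm lower and grip again.

Call:
servo_tool:
  commands:
    - [[0,0,0,0,0,0,0.05],[0,0,0,0,0,0,0.05],[0,0,0.007,0,0,0,0.05],[0,0,0.005,0,0,0,0.05],[0,0,0,0,0,0,0.018],[0,0,0,0,0,0,0.018],[0,0,0,0,0,0,0.018],[0,0,0,0,0,0,0.018]]
  force: 30

```text
time: 6.45
position: [0.587, 0.1178, 0.0666]
tcp_rot: [-1.907, -2.496, 0.0]
wrist_force: [0.1, 0.3, -3.5]
opening: 0.0215
gripper_force: 29.5
```

Call:
servo_tool:
  commands:
    - [[0,-0.004,0,0,0,0,0.018],[0,-0.008,0,0,0,0,0.018],[0,-0.01,0,0,0,0,0.018],[0,-0.01,0,0,0,0,0.018],[0,-0.01,0,0,0,0,0.018],[0,-0.006,0,0,0,0,0.018],[0,-0.003,0,0,0,0,0.018],[0,0,0,0,0,0,0.018]]

```text
time: 7.45
position: [0.5372, 0.1041, 0.0667]
tcp_rot: [-1.907, -2.496, 0.002]
wrist_force: [-0.6, 1.1, -5.1]
opening: 0.0216
gripper_force: 29.8
```

Call:
servo_tool:
  commands:
    - [[0,-0.0015,0,0,0,0,0.018],[0,0,0,0,0,0,0.018],[-0.005,0,0,0,0,0,0.018],[-0.007,0,0.001,0,0,0,0.018],[-0.006,0,0.002,0,0,0,0.018],[-0.005,0,0.002,0,0,0,0.018],[0,0,0,0,0,0,0.018],[0,0,0,0,0,0,0.018]]

```text
time: 8.45
position: [0.5432, 0.0807, 0.0625]
tcp_rot: [1.909, 2.493, -0.0]
wrist_force: [-2.1, -2.5, 7.4]
opening: 0.0214
gripper_force: 31.1
```

Call:
servo_tool:
  commands:
    - [[-0.004,0,0.001,0,0,0,0.018],[-0.005,0,0.001,0,0,0,0.018],[-0.005,0,0.001,0,0,0,0.018],[-0.005,0,0.001,0,0,0,0.018],[0,0,0,0,0,0,0.018],[0,0,0,0,0,0,0.018],[0,0,0,0,0,0,0.018],[0,0,0,0,0,0,0.018]]

```text
time: 9.45
position: [0.5474, 0.0636, 0.0578]
tcp_rot: [1.907, 2.497, 0.0]
wrist_force: [0.2, -0.2, 0.4]
opening: 0.0178
gripper_force: 0.0
```

Call:
servo_tool:
  commands:
    - [[0,0,0,0,0,0,0.05],[0,0,0,0,0,0,0.05],[0,0,-0.03,0,0,0,0.05],[0,0,-0.05,0,0,0,0.05],[0,0,-0.05,0,0,0,0.05],[0,0,-0.04,0,0,0,0.08],[0,0,0,0,0,0,0.08],[0,0,0,0,0,0,0.08]]

```text
time: 10.45
position: [0.5471, 0.0631, 0.2272]
tcp_rot: [-1.907, -2.496, 0.001]
wrist_force: [0.5, -0.2, -1.3]
opening: 0.0801
gripper_force: 0.0
```

```bash
python3 - <<'E'
from h import *
d=wcam();np.savez("w3.npz",**d)
o=np.array([.6142,.2055,0]);c,s=np.cos(.2635),np.sin(.2635)
W=lambda x,y,z:o+[c*x-s*y,s*x+c*y,z]
print("parked knob exp",proj(d,W(-.101,-.134,.06)),"upright",proj(d,W(-.101,-.075,.102)))
x,y=proj(d,W(-.03,-.06,.05)).astype(int);print(x,y)
im=np.clip(d["img"][:,:,::-1]*1.6,0,255).astype(np.uint8)[max(0,y-100):y+100,max(0,x-130):x+130];cv2.imwrite("pics/w3.png",cv2.resize(im,None,fx=3,fy=3,interpolation=cv2.INTER_CUBIC))
print(max(0,x-130),max(0,y-100))
delta([.6142,.2055,.25],.2635)
E
```

```text
parked knob exp [319.6164 217.8939] upright [320.1259 160.6351]
394 140
264 40
pos [0.5468 0.0631 0.2267] yaw 1.8368191823072215 tilt [-0.0017 -0.0004 -1.    ] t 10.5
shift [ 0.1197  0.1025 -0.0235] turn deg 90.14454897317754
```

View pics/w3.png

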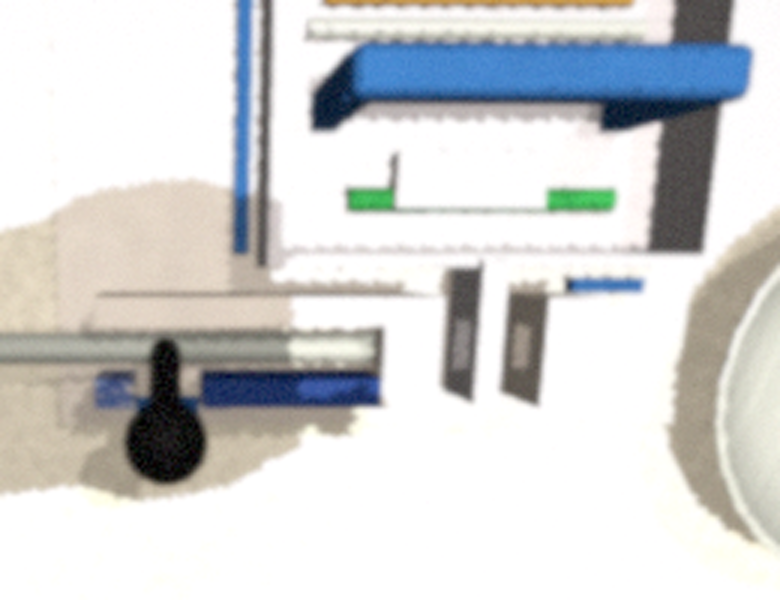

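The lever is tipped through the notch with the ball at about (319,186.7), and the pin is out of the lug. I'll work out its angle.

```bash
python3 - <<'E'
from h import *
d=dict(np.load("w3.npz"));d["k1"]=float(d["k1"])
o=np.array([.6142,.2055,0]);c,s=np.cos(.2635),np.sin(.2635)
for dy in(0,.003):
  for th in(.5,.6,.7,.8,.9,1.0,1.1,1.25):
    x,y,z=-.103,-.075-dy-.062*np.sin(th),.04+.062*np.cos(th)
    print(dy,th,proj(d,o+[c*x-s*y,s*x+c*y,z]))
a,b=onz(d,264+750/3,40+70/3,.096),onz(d,264+358/3,40+70/3,.096);print("handle",a,b,(a+b)/2,np.linalg.norm(a-b))
from h import *
T=robot.get_image("top");S=robot.get_image("scene")
cv2.imwrite("pics/t4.png",T["img"][:,:,::-1])
P=[ray(d,264+165/3,40+440/3)]
for D,X in((T,[0.53,0.075,.07]),(S,[0.53,0.075,.07])):
    u,v=proj(D,X).astype(int);g=cv2.cvtColor(D["img"],cv2.COLOR_RGB2GRAY)[v-22:v+22,u-22:u+22]
    m=(g<40).astype(np.uint8);n,l,st,ce=cv2.connectedComponentsWithStats(m)
    print((u,v),[(st[i,4],ce[i]+[u-22,v-22]) for i in range(1,n) if st[i,4]>8])
E
```

```text
0 0.5 [317.6054 194.7444]
0 0.6 [317.5947 200.0282]
0 0.7 [317.5861 204.6537]
0 0.8 [317.5797 208.5901]
0 0.9 [317.5755 211.8209]
0 1.0 [317.5734 214.3425]
0 1.1 [317.5733 216.1623]
0 1.25 [317.5767 217.6146]
0.003 0.5 [317.5963 198.1669]
0.003 0.6 [317.5857 203.3866]
0.003 0.7 [317.5773 207.9474]
0.003 0.8 [317.5711 211.8194]
0.003 0.9 [317.5671 214.9867]
0.003 1.0 [317.5651 217.4466]
0.003 1.1 [317.5652 219.2069]
0.003 1.25 [317.5687 220.5751]
handle [0.6631 0.2194 0.096 ] [0.5641 0.1917 0.096 ] [0.6136 0.2055 0.096 ] 0.1028034174315949
(np.int64(255), np.int64(228)) []
(np.int64(363), np.int64(258)) [(np.int32(262), array([369.0305, 266.5611]))]
```

The ball's position puts the lever at about 0.37 rad, so it isn't past the tipping point yet. I'll close the fingers, come down on the lever's +y side and push it over.

Call:
servo_tool:
  commands:
    - [[0.02,0,0,0,0,0,0],[0.03,0,0.02,0,0,0,0],[0,0,0.04,0,0,0,0],[0,0,0.04,0,0,0,0],[0,0,0.035,0,0,0,0],[0,0,0.015,0,0,0,0],[0,0,0,0,0,0,0],[0,0,0,0,0,0,0]]

```text
time: 11.6
position: [0.5351, 0.1124, 0.079]
tcp_rot: [1.906, 2.496, 0.002]
wrist_force: [0.1, -0.3, 0.2]
opening: 0.0
gripper_force: 0.0
```

Call:
servo_tool:
  commands:
    - [[-0.005,0,0,0,0,0,0],[-0.008,0,0,0,0,0,0],[-0.008,0,0,0,0,0,0],[-0.008,0,0,0,0,0,0],[-0.008,0,0,0,0,0,0],[-0.008,0,0,0,0,0,0],[-0.003,0,0,0,0,0,0],[0,0,0,0,0,0,0]]

```text
time: 12.6
position: [0.547, 0.0652, 0.0777]
tcp_rot: [-1.908, -2.496, -0.0]
wrist_force: [-0.3, 0.2, 0.6]
opening: -0.0002
gripper_force: 0.0
```

Call:
servo_tool:
  commands:
    - [[0,0,-0.03,0,0,0,0],[0,0,-0.05,0,0,0,0.08],[0,0,-0.05,0,0,0,0.08],[0,0,-0.02,0,0,0,0.08],[0.02,0.02,0,0,0,0,0.08],[0.04,0.03,0,0,0,0,0.08],[0.04,0.03,0,0,0,0,0.08],[0.02,0.022,0,0,0,0,0.08]]

```text
time: 13.6
position: [0.6134, 0.2117, 0.2278]
tcp_rot: [-1.902, -2.499, -0.002]
wrist_force: [0.1, -1.3, -0.5]
opening: 0.0801
gripper_force: 0.0
```

```bash
python3 - <<'E'
from h import *
d=wcam();np.savez("w4.npz",**d)
o=np.array([.6142,.2055,0]);c,s=np.cos(.2635),np.sin(.2635)
W=lambda x,y,z:o+[c*x-s*y,s*x+c*y,z]
for th in(.37,.8,1.25):print(th,proj(d,W(-.103,-.077-.062*np.sin(th),.04+.062*np.cos(th))))
g=cv2.cvtColor(d["img"],cv2.COLOR_RGB2GRAY);u,v=proj(d,W(-.103,-.135,.06)).astype(int)
sub=g[v-45:v+30,u-40:u+40];m=cv2.morphologyEx((sub<25).astype(np.uint8),cv2.MORPH_OPEN,np.ones((9,9)));n,l,st,ce=cv2.connectedComponentsWithStats(m)
print([(st[i].tolist(),ce[i]+[u-40,v-45]) for i in range(1,n)])
x,y=proj(d,W(-.03,-.06,.05)).astype(int);x0,y0=max(0,x-130),max(0,y-100);print(x0,y0)
im=np.clip(d["img"][:,:,::-1]*1.6,0,255).astype(np.uint8)[y0:y0+200,x0:x0+260];cv2.imwrite("pics/w4.png",cv2.resize(im,None,fx=3,fy=3,interpolation=cv2.INTER_CUBIC))
delta([.614,.2055,.25],.2635)
E
```

```text
0.37 [208.9661 320.3647]
0.8 [214.9895 332.2514]
1.25 [222.0442 331.8678]
[([0, 2, 50, 73, 2146], array([204.6729, 328.746 ]))]
158 163
pos [0.6143 0.2145 0.2274] yaw 1.8421326908534246 tilt [-0.0001  0.0037 -1.    ] t 13.65
shift [-0.0085 -0.0027 -0.0226] turn deg 90.44899058728166
```

View pics/w4.png

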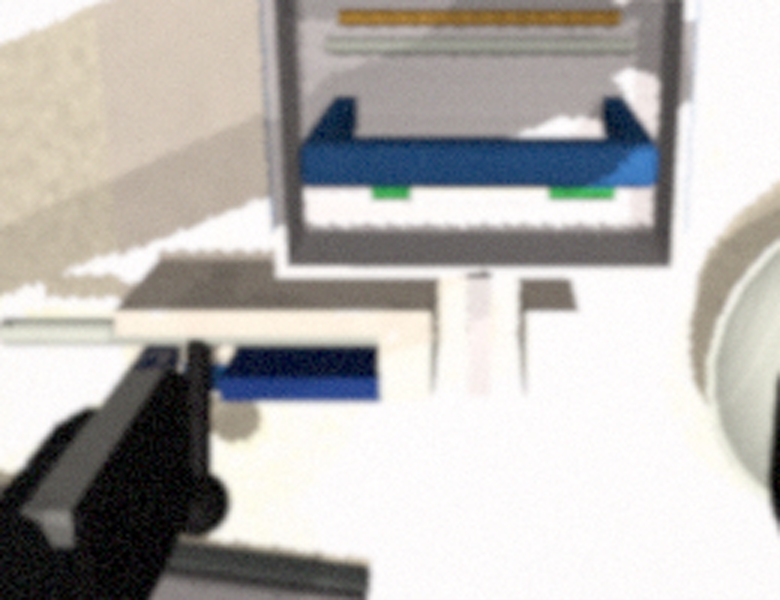

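The stem now lies fully in the notch. The knob at (225.7,329.7) matches the 1.25 rad prediction, and the handle bar centre is at crop (480,161). Next I'll turn the gripper to the handle.

Call:
servo_tool:
  commands:
    - [[0,0,0,0,0,8,0.08],[0,0,0,0,0,10.5,0.08],[0,0,0,0,0,10.5,0.08],[0,0,0,0,0,10.5,0.08],[0,0,0,0,0,10.5,0.08],[0,0,0,0,0,10.5,0.08],[0,0,0,0,0,10.5,0.08],[0,0,0,0,0,10.5,0.08]]

```text
time: 14.65
position: [0.6134, 0.2083, 0.2277]
tcp_rot: [-3.076, -0.638, 0.001]
wrist_force: [0.3, -0.6, 0.4]
opening: 0.0801
gripper_force: 0.0
```

```bash
python3 - <<'E'
from h import *
d=dict(np.load("w4.npz"));d["k1"]=float(d["k1"])
for v in(140,184):
  a,b=onz(d,158+656/3,163+v/3,.096),onz(d,158+304/3,163+v/3,.096);print("handle",(a+b)/2,np.linalg.norm(a-b),np.arctan2(*(a-b)[1::-1]))
delta([.614,.2055,.066],.2635);print(robot.sense()["q"])
E
```

```text
handle [0.6121 0.214  0.096 ] 0.10226993373228752 0.26996226512113675
handle [0.6157 0.2012 0.096 ] 0.1034775331613176 0.2699463270473526
pos [0.6134 0.2083 0.2277] yaw 0.40905586257895266 tilt [-0.0004  0.0001 -1.    ] t 14.65
shift [-0.0005  0.0028  0.1617] turn deg 8.339736609160177
[-0.1389  0.4635 -0.3824  1.4855  0.1778  1.2272 -1.7065]
```

Call:
servo_tool:
  commands:
    - [[0,0.001,0,0,0,8.2,0.08],[0,0,0.04,0,0,0,0.08],[0,0,0.055,0,0,0,0.08],[0,0,0.05,0,0,0,0.08],[0,0,0.02,0,0,0,0.08],[0,0,0,0,0,0,0.08],[0,0,0,0,0,0,0.05],[0,0,0,0,0,0,0.03]]
  force: 80

```text
time: 15.65
position: [0.6155, 0.2076, 0.065]
tcp_rot: [-3.112, -0.425, -0.005]
wrist_force: [-0.4, 0.2, -0.3]
opening: 0.0452
gripper_force: 0.0
```

Call:
servo_tool:
  commands:
    - [[0,0,0,0,0,0,0.008],[0,0,0,0,0,0,0.008],[0,0,0,0,0,0,0.008],[0,0,0,0,0,0,0.008],[0,0,0,0,0,0,0.008],[0,0,-0.003,0,0,0,0.008],[0,0,-0.006,0,0,0,0.008],[0,0,0,0,0,0,0.008]]

```text
time: 16.65
position: [0.6143, 0.2073, 0.0721]
tcp_rot: [-3.112, -0.425, -0.001]
wrist_force: [-0.4, 0.4, -2.7]
opening: 0.0103
gripper_force: 78.3
```

Call:
servo_tool:
  commands:
    - [[0,0,-0.01,0,0,0,0.008],[0,0,-0.015,0,0,0,0.008],[0,0,-0.02,0,0,0,0.008],[0,0,-0.02,0,0,0,0.008],[0,0,-0.02,0,0,0,0.008],[0,0,-0.02,0,0,0,0.008],[0,0,-0.013,0,0,0,0.008],[0,0,0,0,0,0,0.008]]

```text
time: 17.65
position: [0.6149, 0.2073, 0.1914]
tcp_rot: [-3.112, -0.425, -0.004]
wrist_force: [0.0, 0.3, -3.1]
opening: 0.0106
gripper_force: 78.4
```

```bash
python3 - <<'E'
from h import *
s=robot.sense();print(s["wrist_force"],s["wrist_torque"],s["opening"],s["gripper_force"],s["q"])
delta([.609,-.2035,.19],-.092)
d=wcam();np.savez("w5.npz",**d)
im=np.clip(d["img"][:,:,::-1]*1.6,0,255).astype(np.uint8);cv2.imwrite("pics/w5.png",im)
E
```

```text
[ 0.0403  0.2561 -3.1022] [ 0.0068  0.0272 -0.0195] 0.01056733940191869 78.3999457374739 [-0.1574  0.4865 -0.3508  1.5327  0.1773  1.1512 -1.8422]
pos [0.6149 0.2073 0.1914] yaw 0.27126729762654805 tilt [ 0.0025  0.0008 -1.    ] t 17.65
shift [-0.1157  0.3942  0.0011] turn deg 20.81368298912394
```

View pics/w5.png

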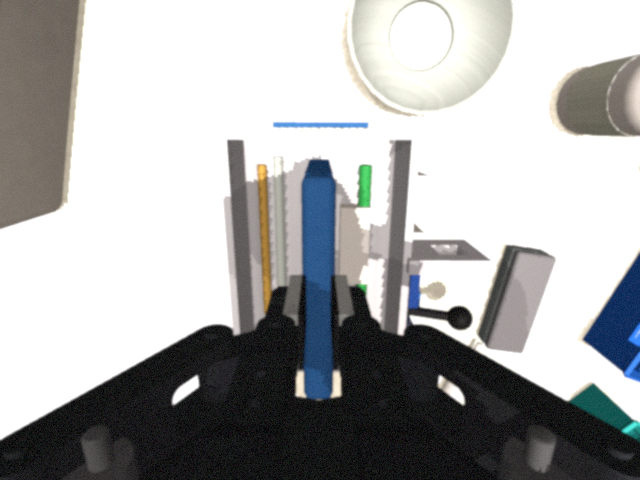

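The tray hangs level on the fingers, clear of the dock, with the lever still parked at (440,315). I'll measure how the handle sits in the grip.

```bash
python3 - <<'E'
from h import *
d=dict(np.load("w5.npz"));d["k1"]=float(d["k1"]);M=np.linalg.inv(d["T_tool_cam"])
k=dict(R=M[:3,:3],t=M[:3,3])
for z in(-.0325,):
  p=[onz(d,u,v,z,**k) for u,v in[(303,178),(335,178),(305,397),(331,397)]];print(np.array(p),np.mean(p,0))
# tray rim far corners in hand: rim 43 mm below bar top
p=[onz(d,u,v,-.0325+.043,**k) for u,v in[(228,140),(410,140)]];print("rim far",np.array(p))
E
```

```text
[[ 0.0513 -0.0059 -0.0325]
 [ 0.0513  0.0064 -0.0325]
 [-0.0511 -0.0062 -0.0325]
 [-0.0511  0.006  -0.0325]] [ 0.0001  0.0001 -0.0325]
rim far [[ 0.0642 -0.0446  0.0105]
 [ 0.0643  0.0453  0.0105]]
```

Call:
servo_tool:
  commands:
    - [[-0.006,0.02,0,0,0,0,0.008],[-0.012,0.04,0,0,0,0,0.008],[-0.014,0.05,0,0,0,0,0.008],[-0.016,0.055,0,0,0,0,0.008],[-0.016,0.055,0,0,0,0,0.008],[-0.016,0.055,0,0,0,0,0.008],[-0.014,0.05,0,0,0,0,0.008],[-0.012,0.04,0,0,0,0,0.008]]

```text
time: 18.7
position: [0.608, -0.1777, 0.1888]
tcp_rot: [3.113, 0.42, -0.003]
wrist_force: [-0.0, 0.7, -2.6]
opening: 0.0111
gripper_force: 78.4
```

Call:
servo_tool:
  commands:
    - [[-0.008,0.025,0,0,0,0,0.008],[-0.002,0.004,0,0,0,3,0.008],[0,0,0,0,0,5,0.008],[0,0,0,0,0,6,0.008],[0,0,0,0,0,5,0.008],[0,0,0,0,0,2,0.008],[0,0,0,0,0,0,0.008],[0,0,0,0,0,0,0.008]]

```text
time: 19.7
position: [0.6078, -0.204, 0.1896]
tcp_rot: [3.138, -0.148, -0.001]
wrist_force: [1.2, 0.1, -3.9]
opening: 0.0109
gripper_force: 78.4
```

```bash
python3 - <<'E'
from h import *
delta([.609,-.2035,.19],-.092);s=robot.sense();print(s["opening"],s["wrist_force"])
d=wcam();np.savez("w6.npz",**d)
for p in((.6937,-.1522),(.6795,-.2689),(.5262,-.2538),(.5363,-.1379)):print(proj(d,[*p,.065]))
hsv=cv2.cvtColor(d["img"],cv2.COLOR_RGB2HSV);m=cv2.inRange(hsv,(105,120,30),(130,255,255))
m[:, 290:345]=0
ys,xs=np.where(m);
for c in cv2.findContours(m,cv2.RETR_EXTERNAL,cv2.CHAIN_APPROX_SIMPLE)[0]:
    if cv2.contourArea(c)>40:print(cv2.boundingRect(c),cv2.contourArea(c))
im=np.clip(d["img"][:,:,::-1]*1.6,0,255).astype(np.uint8);cv2.imwrite("pics/w6.png",im)
E
```

```text
pos [ 0.6078 -0.204   0.1896] yaw -0.094229689598678 tilt [-0.0003 -0.     -1.    ] t 19.7
shift [ 0.0012 -0.0006 -0.0004] turn deg -0.12775180362846628
0.010944265772232403 [ 1.2207  0.103  -3.8605]
[242.5689 113.8622]
[390.802  118.0999]
[380.4839 294.7171]
[253.2541 295.4855]
(38, 277, 26, 15) 113.5
(0, 239, 34, 63) 1135.5
(345, 114, 46, 16) 627.5
(241, 114, 49, 16) 653.0
(555, 23, 85, 158) 10421.5
```

View pics/w6.png

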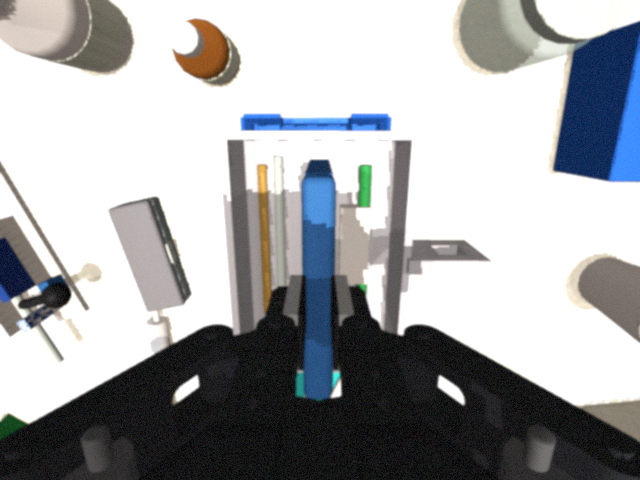

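The far guides are at u 241–391, v 114, against 242.6–390.8 and about 116 predicted. They are parallel with the tray, so it is aligned to about 1 mm. I'll descend into the guides.

Call:
servo_tool:
  commands:
    - [[0.0012,-0.0004,0.01,0,0,0,0.008],[0,0,0.015,0,0,0,0.008],[0,0,0.015,0,0,0,0.008],[0,0,0.012,0,0,0,0.008],[0,0,0.008,0,0,0,0.008],[0,0,0.006,0,0,0,0.008],[0,0,0.006,0,0,0,0.008],[0,0,0.003,0,0,0,0.008]]

```text
time: 20.75
position: [0.6093, -0.2034, 0.1146]
tcp_rot: [3.138, -0.149, 0.0]
wrist_force: [0.5, 0.1, -2.9]
opening: 0.0106
gripper_force: 78.4
```

Call:
servo_tool:
  commands:
    - [[0,0,0.003,0,0,0,0.008],[0,0,0.003,0,0,0,0.008],[0,0,0.002,0,0,0,0.008],[0,0,0.002,0,0,0,0.008],[0,0,0.001,0,0,0,0.008],[0,0,0.001,0,0,0,0.008],[0,0,0.001,0,0,0,0.008],[0,0,0,0,0,0,0.008]]

```text
time: 21.75
position: [0.6092, -0.2034, 0.1017]
tcp_rot: [-3.138, 0.149, 0.0]
wrist_force: [0.0, 0.6, -2.6]
opening: 0.0109
gripper_force: 78.4
```

Still hanging freely, with no jam. I'll go lower in small steps until it seats.

Call:
servo_tool:
  commands:
    - [[0,0,0.001,0,0,0,0.008],[0,0,0,0,0,0,0.008],[0,0,0.001,0,0,0,0.008],[0,0,0,0,0,0,0.008],[0,0,0.001,0,0,0,0.008],[0,0,0,0,0,0,0.008],[0,0,0,0,0,0,0.008],[0,0,0,0,0,0,0.008]]

```text
time: 22.75
position: [0.6094, -0.2039, 0.1005]
tcp_rot: [3.137, -0.15, 0.002]
wrist_force: [-4.5, -0.2, 12.8]
opening: 0.0108
gripper_force: 80.2
```

Contact came at TCP 0.1005, exactly the predicted seated height. I'll release and retreat.

Call:
servo_tool:
  commands:
    - [[0,0,-0.001,0,0,0,0.008],[0,0,0,0,0,0,0.008],[0,0,0,0,0,0,0.02],[0,0,0,0,0,0,0.035],[0,0,0,0,0,0,0.05],[0,0,-0.01,0,0,0,0.05],[0,0,-0.03,0,0,0,0.05],[0,0,-0.05,0,0,0,0.05]]

```text
time: 23.75
position: [0.6083, -0.203, 0.1897]
tcp_rot: [-3.137, 0.149, 0.005]
wrist_force: [0.8, 0.3, -0.0]
opening: 0.05
gripper_force: 0.0
```

Call:
servo_tool:
  commands:
    - [[0,0,-0.05,0,0,0,0.05],[0,0,-0.05,0,0,0,0.05],[0,0,-0.03,0,0,0,0.05],[0,0,0,0,0,0,0.05],[0,0,0,0,0,0,0.05],[0,0,0,0,0,0,0.05],[0,0,0,0,0,0,0.05],[0,0,0,0,0,0,0.05]]

```text
time: 24.75
position: [0.6091, -0.2033, 0.3192]
tcp_rot: [-3.138, 0.149, 0.001]
wrist_force: [-0.8, -0.2, 0.5]
opening: 0.0498
gripper_force: 0.0
```

```bash
python3 - <<'E'
from h import *
d=wcam();S=robot.get_image("scene")
im=np.clip(d["img"][:,:,::-1]*1.6,0,255).astype(np.uint8)[80:400,130:510]
sc=np.clip(S["img"][:,:,::-1]*1.8,0,255).astype(np.uint8)[225:335,185:285]
cv2.imwrite("pics/f.png",np.hstack([cv2.resize(im,(420,354)),cv2.resize(sc,(322,354),interpolation=cv2.INTER_CUBIC)]))
print(robot.sense()["position"],robot.sense()["wrist_force"])
E
```

```text
[ 0.6092 -0.2034  0.3195] [ 0.8105  0.436  -0.0508]
```

View pics/f.png

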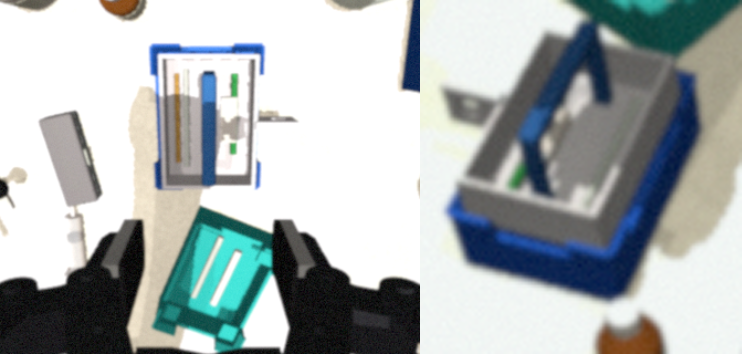

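The tray sits level and centred between all four guides, the gripper is clear of it, and the lever is still parked. I'm handing in.

```bash
python3 -c "
from rig import robot
print(robot.hand_in())"
```

```text
the job is handed in; nothing more can be done
None
```

The job is handed in with no verdict returned: the pin is drawn with its lever parked in the notch, and the last pictures show the tray released and seated level between the blue tray's four guides.

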